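# Send a jar rack past the spring gate of a transfer chute

### The arm

A 7-joint arm with a two-finger parallel gripper is mounted at the origin on the work surface. World frame = base frame: x ahead of the robot, y to its left, z up, the work surface at z = 0. Lengths are in m, angles in rad, forces in N, time in s.
With the tool pointing down it reaches from about 0.425 to 1.025 m from the base axis. Payload 9.4 kg.
Tool frame: the origin (TCP) lies at the very end of the fingers, on their centre line; the grasp point (between the pads) lies 19 mm behind it (bot.tcp_to_grasp is the distance from the TCP to the grasp point, in m); z points along the fingers, y is the line along which they close (so a half turn about z gives the same grasp; the last joint's range is limited). The gripper opens to 85 mm and grips with 20 to 120 N. Pads are 22 mm wide; open, the fingers measure 114 mm over their backs; the gripper's body (76 mm by 85 mm) begins 54 mm behind the grasp point. The pads swing forward as they close: fully open they stand 13 mm farther back than shut.
Start: joints at [1.079, 0.599, -0.003, 1.599, 0.002, 0.943, -0.08], TCP at [0.292, -0.664, 0.231] pointing down, gripper open.
Joint ranges: [-2.57, 2.57], [-0.35, 1.97], [-1.29, 1.29], [0.11, 2.56], [-1.05, 4.19], [0.11, 1.86], [-2.63, 2.63]. Speed limits (rad/s): [2.22, 2.22, 3.01, 3.01, 3.14, 3.14, 3.14].

### API

Orientations are given as [roll, pitch, yaw] about the fixed x, y, z axes, in that order (R = Rz(yaw) Ry(pitch) Rx(roll)).
In Python, from plant import bot, imaging gives the robot as it stands.
- The arm moves only by the shell command python3 -m pendant 'ROWS' [FORCE]. ROWS is JSON, a list of rows, each an object with "linear": the shift along the tool's x, y, z in m, a list of three; "rot": the turn, a rotation vector about the tool's x, y, z in rad, a list of three; "hand": the finger opening in m, from 0 to 0.0854. A call has 1 to 20 rows; each row shifts and turns the commanded pose from where the row before left it, along the tool's axes as they then stand; what a row does not reach is not made up. A row lasts 1/12 s, in which the tool goes at most 41.7 mm and 7.16 degrees, less where a joint would pass 70% of its speed; a pose out of reach is approached as far as the arm can. A call is refused whole if a number of a shift passes 0.0417 or a number of a turn 0.125, either way. A call with a gripper value outside its range is refused whole. The fingers move at their own pace and stop on an object; FORCE is the grip in N (left out, the last holds). Time passes only in rows, so rows that do not move let the fingers close. It gives the time, the measured TCP pose, the force, the opening and the grip force at its end, in the units of the state.
- bot.state(): the state, without advancing time (a new reading comes with each control period).
- imaging.grab_frame(name): name is "scene" or "top" or "wrist"; returns a dict with "pixels" (384x512x3 uint8, red, green, blue), "intrinsics" (3x3 intrinsics, pixels), "k1" (the pictures are not rectified: a ray, as slopes to the right and down, at radius r is drawn at 1 + k1 r^2 times it, then the intrinsics apply), "R" (3x3) and "t" (3): a world point X has camera coordinates R X + t. Camera axes: x right, y down, z forward; pixel columns grow to the right and rows downward; lengths in m; the calibration is good to about 2 mm. A picture is of the moment at which its call begins. There is no depth.
- bot.finish_job(): hands the job in; it is judged then, once.
The state is a dict: "t": time; "joint_positions": joint angles; "joint_velocities": joint speeds; "effort": joint torques, N m; "position": TCP position; "orientation": TCP orientation; "ft_force": force on the tool from outside, world axes, zero at the start; "moment": the same for the moment, N m; "gripper_width": opening from 0.0 (shut) to 1.0 (fully open); "finger_force": force on a finger pad.
Only numpy, scipy, OpenCV 4.12 (cv2) and the standard library are available. Lean on these libraries where they do the work, as an engineer would, in place of code of your own. Each camera call takes 0.05 s, during which the arm holds its last target. There are 200 camera calls.

### The job

Press the red treadle down with one fingertip to hold the chute's hinged gate open, and while it is held down push the yellow rack of jars along the chute with another finger until the whole rack is past the gate; then let go, so that the gate springs up behind it and the rack stands in the end bay. The gate must not touch the rack on the way. Do not pick up, lift or tip the rack, and leave the jar, the bin and the carton where they are.

Things in the scene. Friction and masses are not known exactly. Their poses are not given: they have to be found in the camera images.
- chute: Fixed blue chute, 420 mm long, open at one end. Origin: centre of its underside, at bench height. x = direction of travel, towards the closed end; y = across, away from the treadle; z up. Floor top at z = 60 mm, from x = -210 to +204 mm (end wall). Side walls 6 mm thick, inner faces at y = -43 and +43 mm, tops at z = 90 mm.
- gate_line (a point): Fixed point in the middle of the chute floor where the gate crosses: chute x = 30, y = 0, z = 60 mm. The gate is a red bar 10 mm wide (chute x = 25 to 35 mm), hinged at the wall away from the treadle (chute y = +52, z = 50 mm, hinge line along the chute). Shut, it slopes up towards the treadle side and blocks the chute. Bar and treadle are one stiff part.
- gate (a joint): Gate angle in rad: 0 = shut (sprung up), grows as the treadle is pressed, hard stop at 0.30. Above 0.18 the bar lies wholly below the floor top and the rack passes freely; at 0.22 bar and treadle are level. Pressing the treadle's middle line takes about 2.6 N to start, 5.4 N at 0.22; the spring shuts it when let go.
- treadle (a point): Middle of the top face of the red treadle outside the -y wall: a flat pad 335 mm long (chute x = -217 to +117 mm) and 56 mm wide with 0.5 mm black ribs; a finger may press it anywhere along and slide on it. With the gate at 0.22 its top is level at z = 78 mm, chute y = -64 to -120 mm (middle -92); shut, its middle is about 31 mm higher.
- rack: Loose yellow rack, 80 mm long (x, along the chute), 78 wide, 42 high, with six white-capped jars fixed in it, tops 52 mm above its underside; 0.26 to 0.5 kg. Origin: centre of its underside. It starts on the chute floor before the gate; its -x face is the rear. It is wholly past the gate when its origin is beyond chute x = 76 mm; it meets the end wall at 164 mm.
- jar: White jar with a blue cap standing on the bench, 60 mm across, 85 mm tall; origin at the centre of its underside. Leave alone.
- bin: Small open blue bin on the bench, 140 x 100 x 60 mm; origin at the centre of its underside. Leave alone.
- carton: Small cardboard carton on the bench, 70 x 120 x 60 mm; origin at the centre of its underside. Leave alone.

How it is judged:
By the outcome, as a careful person would: the job done as asked, in the order asked, and still so for the second after the job is handed in, with the robot touching nothing.
It also fails if it takes over 40 s, if anything falls off the work surface, if the arm or the gripper's body presses on something with over 40 N, if the wrist force passes 120 N, or if a joint passes its speed limit or range.

## Working session

There is one attempt and no reset: what is moved stays moved. The work goes in short steps, Python scripts to look and compute and a shell command to move; the robot and the scene stay as the last step left them, time stands still between calls to the robot, and variables do not carry over. Pictures are saved under pics/ and viewed, at most 10 in all, crops included, and the job is handed in when it is done.

```bash
ls; mkdir -p pics; python3 - <<'E'
from plant import bot, imaging
import cv2,pickle
print(bot.state())
d={}
for n in("scene","top"):
    f=imaging.grab_frame(n);d[n]=f
    cv2.imwrite(f"pics/{n}0.png",f["pixels"][:,:,::-1]); print(n,f["intrinsics"],f["k1"],f["R"],f["t"])
pickle.dump(d,open("f0.pkl","wb"))
E
```

```text
pics
{'t': 0.0, 'joint_positions': array([ 1.07927657,  0.60013762, -0.00255194,  1.60016343,  0.00181185,
        0.94288307, -0.07981886]), 'joint_velocities': array([ 0.00168831,  0.00087305, -0.00136928,  0.00059776, -0.00082885,
       -0.00014529, -0.00122358]), 'effort': array([-3.50851201e-05, -7.76438355e+01,  1.56460147e+00, -2.58000934e+01,
        1.23089523e-02,  9.09217430e-03,  5.74493788e-05]), 'position': array([ 0.29198267, -0.66307267,  0.23039582]), 'orientation': array([-3.14001038e+00,  1.49972520e-04,  4.14873729e-01]), 'ft_force': array([-0.11810113,  0.41030061, -0.36886568]), 'moment': array([ 0.0020529 ,  0.03348696, -0.03283042]), 'finger_force': 0.0, 'gripper_width': 0.9973031283922346}
scene [[423.05490347   0.         253.53123184]
 [  0.         423.05490347 190.45618732]
 [  0.           0.           1.        ]] -0.15322244307641764 [[-0.23100553  0.97294084  0.00475155]
 [ 0.67156355  0.1629794  -0.72280019]
 [-0.70401622 -0.16377987 -0.69104075]] [ 0.08935882 -0.29989184  1.91701193]
top [[479.04111817   0.         260.01356615]
 [  0.         479.04111817 191.58067539]
 [  0.           0.           1.        ]] -0.10300407071971023 [[ 0.02054479 -0.99968542 -0.01438649]
 [-0.99177487 -0.01855972 -0.12664177]
 [ 0.12633492  0.01686999 -0.99184419]] [0.03984404 0.5612627  1.56784962]
```

View pics/scene0.png

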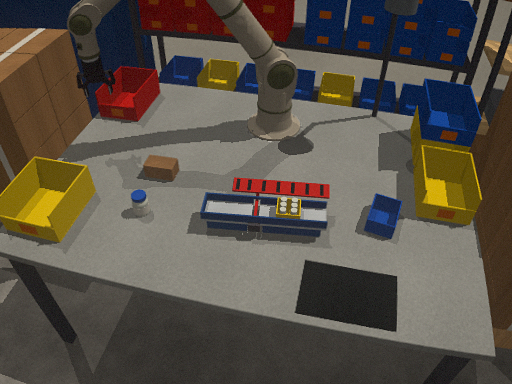

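View pics/top0.png

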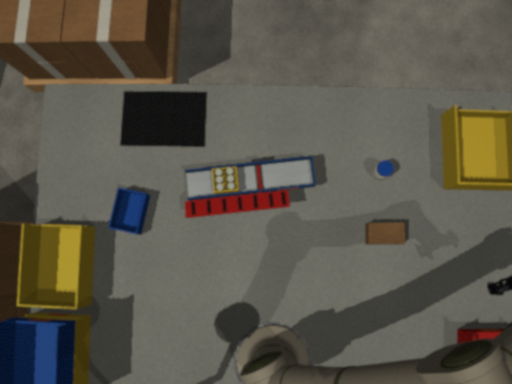

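The scene view shows the chute at about (265,212), with the rack at (289,207), the gate at (257,208) and the treadle on the robot's side. In the top view the rack is at (225,179) and the gate at (258,176), and travel is to the right (world -y). I'll zoom in to measure.

```bash
python3 - <<'E'
import pickle,cv2,numpy as np
d=pickle.load(open("f0.pkl","rb"))
a=d["top"]["pixels"][152:222,178:322,::-1]; b=d["scene"]["pixels"][172:242,196:340,::-1]
c=np.vstack([cv2.resize(x,None,fx=5.5,fy=4.2,interpolation=cv2.INTER_CUBIC) for x in(a,b)])
c=np.vstack([cv2.resize(x,(720,300 if 0 else 350),interpolation=cv2.INTER_CUBIC)[:300] for x in(a,b)])
for i in range(0,720,50): cv2.line(c,(i,0),(i,5),(0,255,0),1)
cv2.imwrite("pics/crop.png",c)
E
cat > h.py <<'E'
import numpy as np,cv2
def ray(f,u,v):
    K=np.array(f["intrinsics"]);k=f["k1"]
    p=cv2.undistortPoints(np.array([[[u,v]]],float),K,np.array([k,0,0,0,0.]))[0,0]
    R=np.array(f["R"]);t=np.array(f["t"]);return -R.T@t, R.T@np.array([p[0],p[1],1])
def onz(f,u,v,z):
    o,r=ray(f,u,v);return o+r*(z-o[2])/r[2]
def proj(f,X):
    X=np.atleast_2d(X)
    return cv2.projectPoints(X,cv2.Rodrigues(np.array(f["R"]))[0],np.array(f["t"]),np.array(f["intrinsics"]),np.array([f["k1"],0,0,0,0.]))[0][:,0]
E
```

```text
(no output)
```

View pics/crop.png

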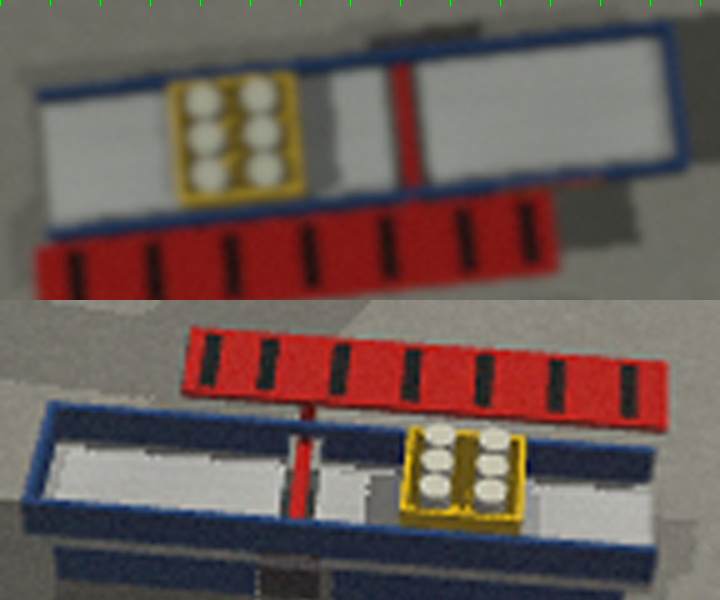

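```bash
cat > fit.py <<'E'
import pickle,numpy as np
from h import *
from scipy.optimize import least_squares
d=pickle.load(open("f0.pkl","rb"))
cv=lambda x,y,o:((x+.5)/5-.5+o[0],(y+.5)/5-.5+o[1])
T=(178,152);S=(196,172)
C=[(-.21,.049,.09),(-.21,-.049,.09),(.21,.049,.09),(.21,-.049,.09)]
tp=[cv(*p,T) for p in[(37,93),(50,238),(668,23),(690,168)]]
sp=[cv(*p,S) for p in[(655,250),(655,148),(25,203),(48,102)]]
def W(q,P):
    c,s=np.cos(q[2]),np.sin(q[2]);P=np.array(P)
    return np.c_[q[0]+c*P[:,0]-s*P[:,1],q[1]+s*P[:,0]+c*P[:,1],P[:,2]]
f=lambda q,P,a,b:np.r_[(proj(d["top"],W(q,P))-a).ravel(),(proj(d["scene"],W(q,P))-b).ravel()]
for nm,P,a,b in[("chute",C,tp,sp),("rack",[(-.04,.039,.102),(-.04,-.039,.102),(.04,.039,.102),(.04,-.039,.102)],
   [cv(*p,T) for p in[(168,83),(181,205),(297,72),(304,194)]],[cv(*p,S) for p in[(521,217),(526,135),(401,212),(407,128)]])]:
    r=least_squares(f,[.7,0,-1.57],args=(P,a,b),loss="soft_l1");print(nm,r.x,np.round(f(r.x,P,a,b).reshape(2,4,2),1).tolist())
    if nm=="chute":q=r.x
    else:
        e=r.x[:2]-q[:2];c,s=np.cos(q[2]),np.sin(q[2]);print("rack in chute",c*e[0]+s*e[1],-s*e[0]+c*e[1])
E
python3 fit.py
```

```text
chute [ 0.59959018  0.08570503 -1.44069949] [[[-1.1, -0.5], [-1.0, 0.1], [0.4, -0.7], [-0.2, -0.2]], [[0.3, -0.1], [-0.3, -0.9], [-1.1, -0.7], [-0.3, -0.9]]]
rack [ 0.59071772  0.16520017 -1.44732583] [[[-0.1, 0.2], [-0.6, -0.4], [-1.4, -0.1], [-0.4, -0.8]], [[-0.3, 0.0], [-0.5, -0.3], [-0.8, -1.0], [-0.3, -0.8]]]
rack in chute -0.07997438139922794 0.0015154371973262176
```

The chute is at (0.600, 0.086) with yaw -1.441. The rack is at chute x of about -80 mm, y of about 0. The tool needs yaw 1.701, which puts tool x along -chute x, tool y along +chute y and tool z down. I'll turn first.

```bash
python3 -m pendant '[{"linear":[0,0,0],"rot":[0,0,-0.12],"hand":0.0854},{"linear":[0,0,0],"rot":[0,0,-0.12],"hand":0.0854},{"linear":[0,0,0],"rot":[0,0,-0.12],"hand":0.0854},{"linear":[0,0,0],"rot":[0,0,-0.12],"hand":0.0854},{"linear":[0,0,0],"rot":[0,0,-0.12],"hand":0.0854},{"linear":[0,0,0],"rot":[0,0,-0.12],"hand":0.0854},{"linear":[0,0,0],"rot":[0,0,-0.12],"hand":0.0854},{"linear":[0,0,0],"rot":[0,0,-0.12],"hand":0.0854},{"linear":[0,0,0],"rot":[0,0,-0.12],"hand":0.0854},{"linear":[0,0,0],"rot":[0,0,-0.12],"hand":0.0854},{"linear":[0,0,0],"rot":[0,0,-0.086],"hand":0.0854},{"linear":[0,0,0],"rot":[0,0,0],"hand":0.0854}]'
```

```text
t: 1.1
position: [0.2917, -0.6634, 0.2307]
orientation: [-3.141, -0.001, 1.704]
ft_force: [1.0, -0.0, -0.3]
gripper_width: 1.007
finger_force: 0.0
```

Orientation is right. Now translate in tool axes, about +0.848 in x and +0.360 in y in total.

```bash
python3 -m pendant '[{"linear":[0.015,0.015,0],"rot":[0,0,0],"hand":0.0854},{"linear":[0.027,0.027,0],"rot":[0,0,0],"hand":0.0854},{"linear":[0.027,0.027,0],"rot":[0,0,0],"hand":0.0854},{"linear":[0.027,0.027,0],"rot":[0,0,0],"hand":0.0854},{"linear":[0.027,0.027,0],"rot":[0,0,0],"hand":0.0854},{"linear":[0.027,0.027,0],"rot":[0,0,0],"hand":0.0854},{"linear":[0.027,0.027,0],"rot":[0,0,0],"hand":0.0854},{"linear":[0.027,0.027,0],"rot":[0,0,0],"hand":0.0854},{"linear":[0.027,0.027,0],"rot":[0,0,0],"hand":0.0854},{"linear":[0.027,0.027,0],"rot":[0,0,0],"hand":0.0854},{"linear":[0.027,0.027,0],"rot":[0,0,0],"hand":0.0854},{"linear":[0.027,0.027,0],"rot":[0,0,0],"hand":0.0854},{"linear":[0.027,0.027,0],"rot":[0,0,0],"hand":0.0854},{"linear":[0.027,0.02,0],"rot":[0,0,0],"hand":0.0854},{"linear":[0.03,0,0],"rot":[0,0,0],"hand":0.0854},{"linear":[0.03,0,0],"rot":[0,0,0],"hand":0.0854},{"linear":[0.03,0,0],"rot":[0,0,0],"hand":0.0854},{"linear":[0.03,0,0],"rot":[0,0,0],"hand":0.0854},{"linear":[0.03,0,0],"rot":[0,0,0],"hand":0.0854},{"linear":[0.03,0,0],"rot":[0,0,0],"hand":0.0854}]'
python3 -m pendant '[{"linear":[0.03,0,0],"rot":[0,0,0],"hand":0.0854},{"linear":[0.03,0,0],"rot":[0,0,0],"hand":0.0854},{"linear":[0.03,0,0],"rot":[0,0,0],"hand":0.0854},{"linear":[0.03,0,0],"rot":[0,0,0],"hand":0.0854},{"linear":[0.03,0,0],"rot":[0,0,0],"hand":0.0854},{"linear":[0.03,0,0],"rot":[0,0,0],"hand":0.0854},{"linear":[0.03,0,0],"rot":[0,0,0],"hand":0.0854},{"linear":[0.03,0,0],"rot":[0,0,0],"hand":0.0854},{"linear":[0.03,0,0],"rot":[0,0,0],"hand":0.0854},{"linear":[0.03,0,0],"rot":[0,0,0],"hand":0.0854},{"linear":[0.01,0,0],"rot":[0,0,0],"hand":0.0854},{"linear":[0,0,0],"rot":[0,0,0],"hand":0.0854},{"linear":[0,0,0],"rot":[0,0,0],"hand":0.0854}]'
cat > st.py <<'E'
import numpy as np
from plant import bot
s=bot.state();e=s["position"]-[.5996,.0857,0];c,S=np.cos(-1.4407),np.sin(-1.4407)
print("t",round(s["t"],2),"chute xyz mm",np.round(1e3*np.array([c*e[0]+S*e[1],-S*e[0]+c*e[1],e[2]]),1),np.round(s["orientation"],3),"F",np.round(s["ft_force"],1),s["gripper_width"])
E
python3 st.py
```

```text
t: 2.77
position: [0.5769, -0.0742, 0.2311]
orientation: [-3.141, -0.0, 1.697]
ft_force: [0.6, 0.4, -0.1]
gripper_width: 1.0
finger_force: 0.0
t: 3.85
position: [0.537, 0.2316, 0.231]
orientation: [-3.141, 0.001, 1.7]
ft_force: [0.4, -0.1, -0.6]
gripper_width: 1.003
finger_force: 0.0
t 3.85 chute xyz mm [-152.8  -43.2  231. ] [-3.141e+00  1.000e-03  1.700e+00] F [ 0.4 -0.1 -0.6] 1.0030463579639564
```

```bash
python3 -m pendant '[{"linear":[0,0,0.02],"rot":[0,0,0],"hand":0.0854},{"linear":[0,0,0.025],"rot":[0,0,0],"hand":0.0854},{"linear":[0,0,0.025],"rot":[0,0,0],"hand":0.0854},{"linear":[0,0,0.02],"rot":[0,0,0],"hand":0.0854},{"linear":[0,0,0],"rot":[0,0,0],"hand":0.0854},{"linear":[0,0,0],"rot":[0,0,0],"hand":0.0854}]'; python3 st.py
python3 - <<'E'
from plant import imaging
import cv2,numpy as np
w=imaging.grab_frame("wrist")["pixels"];s=imaging.grab_frame("scene")["pixels"][160:256,226:354]
cv2.imwrite("pics/a.png",np.hstack([cv2.resize(x,(400,300),interpolation=cv2.INTER_CUBIC) for x in(w,s)])[:,:,::-1])
E
```

```text
t: 4.35
position: [0.5371, 0.2298, 0.1407]
orientation: [-3.139, 0.002, 1.698]
ft_force: [0.6, -0.4, -0.1]
gripper_width: 1.0
finger_force: 0.0
t 4.35 chute xyz mm [-151.   -43.3  140.7] [-3.139e+00  2.000e-03  1.698e+00] F [ 0.6 -0.4 -0.1] 0.9996950440169934
```

View pics/a.png

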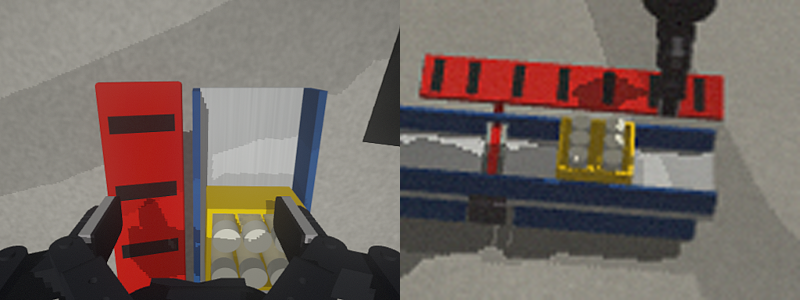

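The wrist view shows finger B's tip near (300,240), seemingly in front of the rack's rear edge (row 190). The scene view shows the tips beyond the rack's rear. I'll check by projecting.

```bash
python3 - <<'E'
from plant import imaging
import numpy as np
from h import *
f=imaging.grab_frame("wrist")
c,s=np.cos(-1.4407),np.sin(-1.4407)
W=lambda x,y,z:[.5996+c*x/1e3-s*y/1e3,.0857+s*x/1e3+c*y/1e3,z/1e3]
P={"A tip in":(-151,-86,154),"B tip in":(-151,-.5,154),"rack rear top+y":(-120,40,102),"rack rear top-y":(-120,-38,102),"chute -x +y":(-210,49,90),"chute -x -y":(-210,-49,90),"tread -x in shut":(-217,-64,103),"tread out":(-217,-120,116),"rack rear bottom":(-120,0,60)}
for k,v in P.items(): print(k,np.round(proj(f,W(*v))[0]*400/512,0))
print("cam",-np.array(f["R"]).T@f["t"])
g=f["pixels"];np.save("w.npy",g)
E
```

```text
A tip in [121. 212.]
B tip in [273. 212.]
rack rear top+y [303. 211.]
rack rear top-y [204. 212.]
chute -x +y [323.  94.]
chute -x -y [189.  94.]
tread -x in shut [166.  85.]
tread out [74. 87.]
rack rear bottom [243. 188.]
cam [0.52739287 0.3069098  0.2838716 ]
```

The projections agree to within about 3 mm: finger B is behind the rack and finger A is over the treadle. I'll go down until contact.

```bash
python3 -m pendant '[{"linear":[0,0.002,0.015],"rot":[0,0,0],"hand":0.0854},{"linear":[0,0,0.015],"rot":[0,0,0],"hand":0.0854},{"linear":[0,0,0.005],"rot":[0,0,0],"hand":0.0854},{"linear":[0,0,0],"rot":[0,0,0],"hand":0.0854}]'
python3 -m pendant '[{"linear":[0,0,0.008],"rot":[0,0,0],"hand":0.0854},{"linear":[0,0,0],"rot":[0,0,0],"hand":0.0854}]'
python3 -m pendant '[{"linear":[0,0,0.008],"rot":[0,0,0],"hand":0.0854},{"linear":[0,0,0],"rot":[0,0,0],"hand":0.0854}]';
python3 -m pendant '[{"linear":[0,0,0.006],"rot":[0,0,0],"hand":0.0854},{"linear":[0,0,0],"rot":[0,0,0],"hand":0.0854}]'; python3 st.py
```

```text
t: 4.83
position: [0.539, 0.2318, 0.1063]
orientation: [-3.141, 0.0, 1.701]
ft_force: [-0.6, -0.2, 0.4]
gripper_width: 1.003
finger_force: 0.0
t: 5.0
position: [0.5392, 0.232, 0.0981]
orientation: [3.141, -0.0, 1.701]
ft_force: [0.7, 0.4, -0.1]
gripper_width: 1.002
finger_force: 0.0
t: 5.17
position: [0.5391, 0.2323, 0.0898]
orientation: [3.142, -0.0, 1.701]
ft_force: [0.2, 0.1, 3.1]
gripper_width: 0.997
finger_force: 1.5
t: 5.33
position: [0.539, 0.2323, 0.0839]
orientation: [-3.141, -0.0, 1.701]
ft_force: [-0.2, 0.1, 3.6]
gripper_width: 1.0
finger_force: 1.9
t 5.33 chute xyz mm [-153.2  -41.    83.9] [-3.141 -0.     1.701] F [-0.2  0.1  3.6] 0.9996802041235733
```

Contact came where expected. I'll press on to TCP z of about 62 mm, a gate angle of about 0.24.

```bash
python3 -m pendant '[{"linear":[0,0,0.008],"rot":[0,0,0],"hand":0.0854},{"linear":[0,0,0.008],"rot":[0,0,0],"hand":0.0854},{"linear":[0,0,0.006],"rot":[0,0,0],"hand":0.0854},{"linear":[0,0,0],"rot":[0,0,0],"hand":0.0854},{"linear":[0,0,0],"rot":[0,0,0],"hand":0.0854}]'; python3 st.py
python3 - <<'E'
from plant import imaging
import cv2,numpy as np
w=imaging.grab_frame("wrist")["pixels"];s=imaging.grab_frame("scene")["pixels"][160:256,226:354]
cv2.imwrite("pics/b.png",np.hstack([cv2.resize(x,(400,300),interpolation=cv2.INTER_CUBIC) for x in(w,s)])[:,:,::-1])
E
```

```text
t: 5.75
position: [0.5381, 0.2319, 0.0622]
orientation: [-3.14, 0.001, 1.701]
ft_force: [-4.8, 0.5, 6.1]
gripper_width: 0.999
finger_force: 3.3
t 5.75 chute xyz mm [-153.   -42.    62.2] [-3.140e+00  1.000e-03  1.701e+00] F [-4.8  0.5  6.1] 0.9988572885065621
```

View pics/b.png

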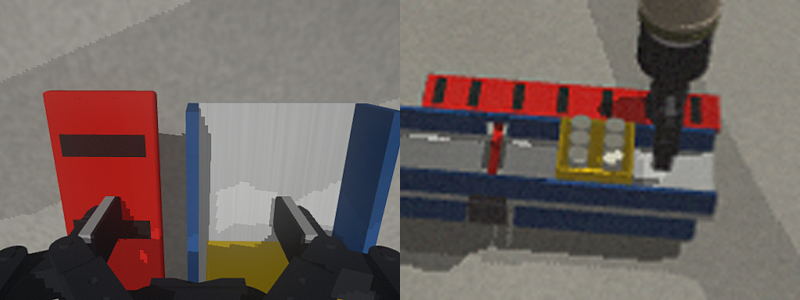

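The gate is down with Fz at 6 N. Finger B stands in the chute behind the rack, clear of both walls. I'll start pushing (tool -x), gently at contact.

```bash
python3 -m pendant '[{"linear":[-0.006,0,0],"rot":[0,0,0],"hand":0.0854},{"linear":[-0.006,0,0],"rot":[0,0,0],"hand":0.0854},{"linear":[-0.004,0,0],"rot":[0,0,0],"hand":0.0854},{"linear":[-0.004,0,0],"rot":[0,0,0],"hand":0.0854},{"linear":[-0.004,0,0],"rot":[0,0,0],"hand":0.0854},{"linear":[-0.004,0,0],"rot":[0,0,0],"hand":0.0854},{"linear":[-0.004,0,0],"rot":[0,0,0],"hand":0.0854},{"linear":[-0.005,0,0],"rot":[0,0,0],"hand":0.0854},{"linear":[-0.006,0,0],"rot":[0,0,0],"hand":0.0854},{"linear":[-0.006,0,0],"rot":[0,0,0],"hand":0.0854}]'; python3 st.py
```

```text
t: 6.68
position: [0.5464, 0.1859, 0.0633]
orientation: [3.139, -0.003, 1.702]
ft_force: [-1.3, 5.7, 4.7]
gripper_width: 1.001
finger_force: 3.9
t 6.68 chute xyz mm [-106.2  -39.7   63.3] [ 3.139e+00 -3.000e-03  1.702e+00] F [-1.3  5.7  4.7] 1.0011592242457514
```

```bash
cat > look.py <<'E'
from plant import imaging
import cv2,numpy as np,sys
t=imaging.grab_frame("top")["pixels"][150:222,180:324];s=imaging.grab_frame("scene")["pixels"][172:244,196:340]
cv2.imwrite(sys.argv[1],np.vstack([cv2.resize(x,(600,300),interpolation=cv2.INTER_CUBIC) for x in(t,s)])[:,:,::-1])
E
python3 look.py pics/c.png
```

```text
(no output)
```

View pics/c.png

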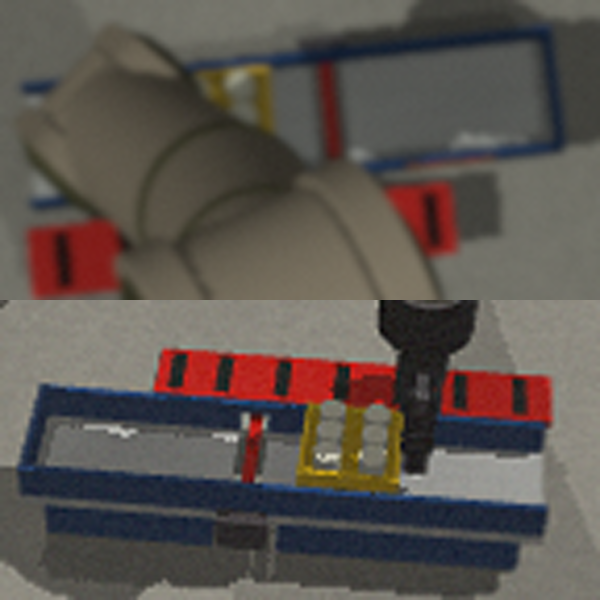

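The gate bar looks lowered at (250,450). I'll check the treadle height numerically.

```bash
python3 - <<'E'
import pickle,numpy as np
from h import *
f=pickle.load(open("f0.pkl","rb"))["scene"]
c,s=np.cos(-1.4407),np.sin(-1.4407)
W=lambda x,y,z:[.5996+c*x/1e3-s*y/1e3,.0857+s*x/1e3+c*y/1e3,z/1e3]
print("chute ref",[np.round((proj(f,W(*p))[0]-[196,172])*4.167+[1.6,301.6]) for p in[(210,-49,90),(-210,-49,90),(210,49,90)]])
for a in(0,.14,.18,.22,.26,.30):
    th=.22-a;r=lambda y,z:(52+(y-52)*np.cos(th)+(z-50)*np.sin(th),50-(y-52)*np.sin(th)+(z-50)*np.cos(th))
    print(a,[np.round((proj(f,W(x,*r(y,z)))[0]-[196,172])*4.167+[1.6,301.6]) for x,y,z in[(117,-120,78),(117,-64,78),(-217,-64,78),(-217,-120,78),(30,-43,56)]])
E
```

```text
chute ref [array([ 39., 381.]), array([544., 420.]), array([ 16., 466.])]
0 [array([158., 319.]), array([149., 374.]), array([555., 404.]), array([555., 348.]), array([252., 417.])]
0.14 [array([160., 333.]), array([151., 382.]), array([552., 412.]), array([551., 362.]), array([252., 426.])]
0.18 [array([161., 338.]), array([152., 385.]), array([551., 415.]), array([550., 367.]), array([252., 429.])]
0.22 [array([161., 343.]), array([152., 388.]), array([551., 418.]), array([549., 372.]), array([252., 432.])]
0.26 [array([161., 348.]), array([152., 391.]), array([550., 421.]), array([548., 377.]), array([252., 435.])]
0.3 [array([162., 353.]), array([153., 394.]), array([549., 424.]), array([547., 382.]), array([252., 438.])]
```

The gate angle is about 0.23. I'll add 1.5 mm of press and push on.

```bash
python3 -m pendant '[{"linear":[-0.003,0,0.0015],"rot":[0,0,0],"hand":0.0854},{"linear":[-0.006,0,0],"rot":[0,0,0],"hand":0.0854},{"linear":[-0.007,0,0],"rot":[0,0,0],"hand":0.0854},{"linear":[-0.007,0,0],"rot":[0,0,0],"hand":0.0854},{"linear":[-0.007,0,0],"rot":[0,0,0],"hand":0.0854},{"linear":[-0.007,0,0],"rot":[0,0,0],"hand":0.0854},{"linear":[-0.007,0,0],"rot":[0,0,0],"hand":0.0854},{"linear":[-0.007,0,0],"rot":[0,0,0],"hand":0.0854},{"linear":[-0.007,0,0],"rot":[0,0,0],"hand":0.0854},{"linear":[-0.007,0,0],"rot":[0,0,0],"hand":0.0854}]'; python3 st.py
```

```text
t: 7.62
position: [0.5552, 0.1216, 0.0619]
orientation: [3.138, -0.003, 1.703]
ft_force: [-0.9, 6.9, 6.8]
gripper_width: 1.0
finger_force: 4.4
t 7.62 chute xyz mm [-41.3 -39.4  61.9] [ 3.138e+00 -3.000e-03  1.703e+00] F [-0.9  6.9  6.8] 1.0003264938270198
```

```bash
python3 -m pendant '[{"linear":[-0.008,0,0],"rot":[0,0,0],"hand":0.0854},{"linear":[-0.008,0,0],"rot":[0,0,0],"hand":0.0854},{"linear":[-0.008,0,0],"rot":[0,0,0],"hand":0.0854},{"linear":[-0.008,0,0],"rot":[0,0,0],"hand":0.0854},{"linear":[-0.008,0,0],"rot":[0,0,0],"hand":0.0854},{"linear":[-0.008,0,0],"rot":[0,0,0],"hand":0.0854},{"linear":[-0.008,0,0],"rot":[0,0,0],"hand":0.0854},{"linear":[-0.008,0,0],"rot":[0,0,0],"hand":0.0854}]'; python3 st.py;  python3 -m pendant '[{"linear":[-0.008,0,0],"rot":[0,0,0],"hand":0.0854},{"linear":[-0.008,0,0],"rot":[0,0,0],"hand":0.0854},{"linear":[-0.008,0,0],"rot":[0,0,0],"hand":0.0854},{"linear":[-0.008,0,0],"rot":[0,0,0],"hand":0.0854},{"linear":[-0.006,0,0],"rot":[0,0,0],"hand":0.0854},{"linear":[-0.004,0,0],"rot":[0,0,0],"hand":0.0854},{"linear":[-0.003,0,0],"rot":[0,0,0],"hand":0.0854},{"linear":[0,0,0],"rot":[0,0,0],"hand":0.0854}]'; python3 st.py; python3 look.py pics/d.png
```

```text
t: 8.28
position: [0.5636, 0.0579, 0.0619]
orientation: [3.138, -0.003, 1.703]
ft_force: [-1.0, 6.8, 6.6]
gripper_width: 0.998
finger_force: 4.5
t 8.28 chute xyz mm [ 22.9 -39.3  61.9] [ 3.138e+00 -3.000e-03  1.703e+00] F [-1.   6.8  6.6] 0.9983978640032589
t: 8.95
position: [0.5695, 0.0123, 0.0619]
orientation: [3.138, -0.002, 1.702]
ft_force: [0.4, 3.8, 7.4]
gripper_width: 0.999
finger_force: 4.0
t 8.95 chute xyz mm [ 68.9 -39.4  61.9] [ 3.138e+00 -2.000e-03  1.702e+00] F [0.4 3.8 7.4] 0.9989979173827686
```

View pics/d.png

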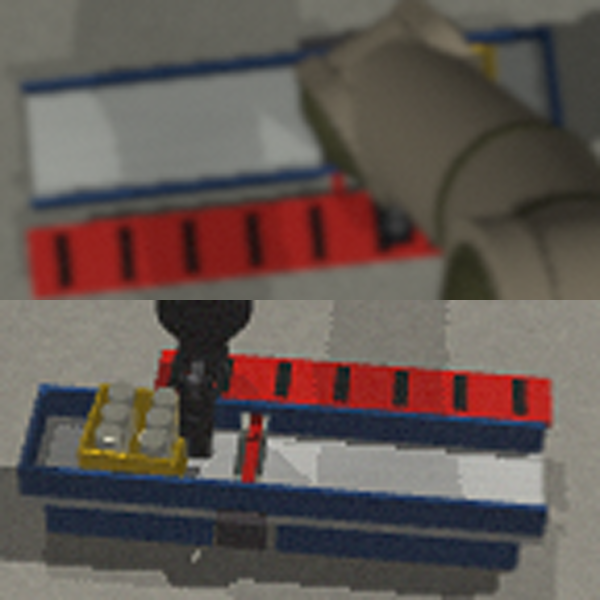

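The rack is well past the gate: its rear is at (183,465), the gate at (252,450), and finger B is clear of the bar. I'll back off 3 mm and lift.

```bash
python3 -m pendant '[{"linear":[0.003,0,0],"rot":[0,0,0],"hand":0.0854},{"linear":[0.001,0,-0.004],"rot":[0,0,0],"hand":0.0854},{"linear":[0,0,-0.006],"rot":[0,0,0],"hand":0.0854},{"linear":[0,0,-0.006],"rot":[0,0,0],"hand":0.0854},{"linear":[0,0,-0.006],"rot":[0,0,0],"hand":0.0854},{"linear":[0,0,-0.006],"rot":[0,0,0],"hand":0.0854},{"linear":[0,0,-0.006],"rot":[0,0,0],"hand":0.0854},{"linear":[0,0,-0.01],"rot":[0,0,0],"hand":0.0854},{"linear":[0,0,-0.015],"rot":[0,0,0],"hand":0.0854},{"linear":[0,0,-0.025],"rot":[0,0,0],"hand":0.0854},{"linear":[0,0,-0.03],"rot":[0,0,0],"hand":0.0854},{"linear":[0,0,-0.03],"rot":[0,0,0],"hand":0.0854},{"linear":[0,0,-0.02],"rot":[0,0,0],"hand":0.0854},{"linear":[0,0,0],"rot":[0,0,0],"hand":0.0854},{"linear":[0,0,0],"rot":[0,0,0],"hand":0.0854}]'; python3 st.py; python3 look.py pics/e.png
```

```text
t: 10.3
position: [0.5671, 0.0146, 0.2258]
orientation: [3.141, 0.001, 1.7]
ft_force: [-0.5, -0.2, -0.4]
gripper_width: 1.001
finger_force: 0.0
t 10.3 chute xyz mm [ 66.3 -41.4 225.8] [3.141e+00 1.000e-03 1.700e+00] F [-0.5 -0.2 -0.4] 1.0013877326784628
```

View pics/e.png

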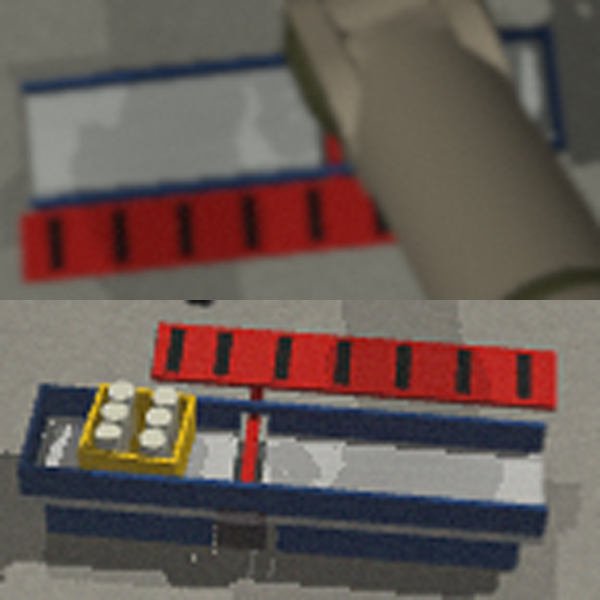

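The treadle has sprung up (outer edge near row 323) and the gate is shut at (252,450). The rack stands level in the end bay at (138,430), and the robot is clear.

```bash
python3 -c "
from plant import bot
print(bot.finish_job())"
```

```text
the job is handed in; nothing more can be done
None
```

The rack is standing in the end bay with the gate shut behind it, the robot was clear of everything at hand-in, and the job was handed in at about 10 s; the hand-in returned no verdict.

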